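# Lock the fixture pallet with a ball-lock pin

### The arm

A 6-joint arm with a two-finger parallel gripper is mounted at the origin on the work surface. World frame = base frame: x ahead of the robot, y to its left, z up, the work surface at z = 0. Lengths are in m, angles in rad, forces in N, time in s.
With the tool pointing down it reaches from about 0.275 to 0.75 m from the base axis. Payload 10.2 kg.
Tool frame: the origin (TCP) lies at the very end of the fingers, on their centre line; the grasp point (between the pads) lies robot.grip_point_offset behind it (robot.grip_point_offset is the distance from the TCP to the grasp point, in m); z points along the fingers, y is the line along which they close (so a half turn about z gives the same grasp; the last joint's range is limited). The gripper opens to 85 mm and grips with 20 to 120 N. Pads are 22 mm wide; open, the fingers measure 114 mm over their backs; the gripper's body (76 mm by 85 mm) begins 54 mm behind the grasp point. The pads swing forward as they close: fully open they stand 13 mm farther back than shut.
Start: joints at [-1.474, 0.313, 1.498, -0, 1.331, -0.223], TCP at [0.165, -0.498, 0.231] pointing down, gripper open.
Joint ranges: [-2.94, 2.94], [-0.97, 2.17], [0.19, 2.56], [-1.23, 4.37], [0.02, 3.11], [-2.88, 2.88]. Speed limits (rad/s): [2.39, 2.39, 3.01, 3.14, 3.14, 3.14].

### API

Orientations are given as a unit quaternion [w, x, y, z].
In Python, from rig import telemetry, cams, order, finder, robot gives the robot as it stands. The module is installed in compiled form; this text tells all that it offers.
- The arm moves only by the shell command python3 -m crank 'ROWS' [OPENING] [FORCE]. ROWS is JSON, a list of rows, each an object with "translation": the shift along the world's x, y, z in mm, a list of three; "dr": the turn, a rotation vector about the world's x, y, z in degrees, a list of three. A call has 1 to 20 rows; each row is the pose to reach, as a shift and turn from the pose commanded when the call began; what a row does not reach only later rows make up. A row lasts 1/10 s, in which the tool goes at most 50 mm and 8.59 degrees, less where a joint would pass 70% of its speed; a pose out of reach is approached as far as the arm can. A call with a gripper value outside its range is refused whole. OPENING is the gripper's target within -1 to 1 (fully open at 1, half-way at 0, shut at -1), set as the call begins (- or left out, the last holds). The fingers move at their own pace and stop on an object; FORCE is the grip in N (left out, the last holds). Time passes only in rows, so rows that repeat a pose let the fingers close. It gives the time, the measured TCP pose, the force, the opening and the grip force at its end, in the units of the state.
- telemetry.read_state(): the state, without advancing time (a new reading comes with each control period).
- cams.camera(name): name is "side" or "top"; returns the picture (384x512x3 uint8, red, green, blue); there is no depth.
- cams.get_calibration(name): a dict with "K" (3x3 intrinsics, pixels), "R" (3x3) and "t" (3): a world point X has camera coordinates R X + t. Camera axes: x right, y down, z forward; pixel columns grow to the right and rows downward; lengths in m; the calibration is good to about 2 mm. A picture is of the moment at which its call begins. get_calibration takes no time and is no camera call.
- order.hand_in(): hands the job in; it is judged then, once.
Trained networks look in the newest picture that a camera, given by its name, has taken for a name from the list of things; names that differ only in an ending like _2 or _b are one class to them, and where a whole thing is asked for, a point or a joint stands for the part that bears it (a point fixed in the world has none). Each returns a list of dicts, best first, with "conf" (0 to 1); they miss things now and then, are a little off and sometimes report something else, mostly with a low value. They report only what shows in the picture. A call takes as long as a camera call. They do not tell look-alikes from the thing itself.
- finder.regions_of(camera, label): "region" (384x512 bool, what is visible of it) and "extent" ([left, top, width, height] in pixels, round what is visible of it).
- finder.pinpoint(camera, label): "uv" ([column, row] in pixels: a listed point, or the origin of a listed thing).
The state is a dict: "t": time; "joint_pos": joint angles; "joint_vel": joint speeds; "tau": joint torques, N m; "position": TCP position; "tcp_rot": TCP orientation; "wrist_force": force on the tool from outside, world axes, zero at the start; "wrist_torque": the same for the moment, N m; "finger_gap": opening from 0.0 (shut) to 1.0 (fully open); "finger_force": force on a finger pad.
Only numpy, scipy, OpenCV 4.12 (cv2) and the standard library are available. Lean on these libraries where they do the work, as an engineer would, in place of code of your own. Each camera call takes 0.05 s, during which the arm holds its last target. There are 200 camera calls.

### The job

Slide the aluminium fixture pallet along its bench slide to the yellow marks, then take the ball-lock pin from the wooden rack and, keeping its red thumb button squeezed in, put it down through the pallet hole, feel for the hidden hole in the slide beneath, which lies up to about 20 mm past the marks towards the pallet's black post, and push it gently, never ramming it, fully home until its collar sits on the pallet. Let go so that the button springs out and the balls lock underneath, and leave the tin, the tub and the screwdriver where they are.

Things in the scene. Friction and masses are not known exactly. Their poses are not given: they have to be found in the camera images.
- bed: Grey bench slide, fixed to the table, 130 mm (x) by 300 mm (y), rail tops 34 mm above the table; origin on the table at its centre, z up. The pallet slides on it along the bed's y. Between the rails, under the pallet, lies a fixed steel strip: top 34 mm above the table, 12 mm thick, open below. Over 60 N of push by the pin is ramming: touch at 15 mm/s (30 mm/s strikes with 50 N).
- mark (a point): Point on the bed's centre line at the strip's top, level with the two yellow marks (12 x 12 mm, one on each rail beside the pallet). The strip's one round hole, 14 mm diameter, lies on the centre line 3 to 21 mm from here towards the bed's +y (towards the post). It is always hidden by the pallet: it can only be felt with the pin.
- pallet (a joint): Slide of the aluminium pallet along the bed's +y, in m: 0 with its hole level with the yellow marks; starts at -0.060 to -0.025, range -0.07 to 0.07. About 2 N of friction; it stays where it is left, and the pin standing in its hole can push it along.
- pallet_hole (a point): Centre of the mouth of the pallet's vertical through hole (14 mm diameter), on its top face 47 mm above the table. Pallet: 90 mm (bed x) by 210 mm (bed y), 12 mm thick, underside 1 mm above the strip; red ticks on its edges are level with the hole. A dark block with a brass bar, 32 mm high, stands on it 74 to 102 mm from the hole towards the bed's -y.
- pallet_post (a point): Grip point on the pallet's black upright post (16 mm diameter, 38 mm tall), for sliding it: on the post's axis 25 mm above the pallet's top face, 83 mm from the hole towards the bed's +y.
- rack: Light wooden block 70 x 70 x 60 mm, fixed; origin under its centre. The pin starts standing in its 22 mm hole with its collar on the top face, 60 mm above the table, and lifts straight out freely.
- pin: Ball-lock pin, about 0.2 kg. Origin: centre of its collar's underside, z up along the pin. Below: steel shank 12 mm diameter to 38 mm, then a nose tapering to 9 mm diameter at 43 mm. Above: collar 34 mm diameter, 5 mm thick; then a black grip block 26 x 26 mm, from 5 to 41 mm. Red thumb button on the block's +y face.
- pin_balls (a point): On the pin's axis, level with its two locking balls, 30 mm below the origin. They stand out on the pin's +x and -x sides, 18.6 mm over both, 5 mm high, and cannot pass a 14 mm hole unless the button is held in.
- pin_tip (a point): Tip of the pin's nose, 43 mm below the pin's origin on its axis.
- button_face (a point): Middle of the red thumb button's outer face, 25 mm above the pin's origin; it stands 6 mm off the grip block, is 20 mm wide and 24 mm high, and is pressed towards the pin's -y. Squeezing block and button along the pin's y with 20 N or more holds it in (27 mm between the pads).
- button (a joint): Travel of the thumb button in m: 0 out (balls out, locking), 0.005 fully in (balls inside the shank from about 0.0045). Spring: 4 N at first, 11.5 N fully in. Let go while the balls are inside a hole, it stays partly in.
- tin: Bystander: metal can 72 mm diameter, 100 mm tall, loose; origin under its centre. Leave alone.
- tub: Bystander: blue open plastic tub 90 x 80 x 50 mm, loose; origin under its centre. Leave alone.
- driver: Bystander: screwdriver lying on the table beyond the slide, loose. Leave alone.
There are look-alikes about, which are no part of the job. There is more than one size of the pin; the one meant has the size given above.

How it is judged:
By the outcome, as a careful person would: the job done as asked, in the order asked, and still so for the second after the job is handed in, with the robot touching nothing.
It also fails if it takes over 72 s, if anything falls off the work surface, if the arm or the gripper's body presses on something with over 40 N, if the wrist force passes 120 N, or if a joint passes its speed limit or range.

## Working session

There is one attempt and no reset: what is moved stays moved. The work goes in short steps, Python scripts to look and compute and a shell command to move; the robot and the scene stay as the last step left them, time stands still between calls to the robot, and variables do not carry over. Pictures are saved under pics/ and viewed, at most 10 in all, crops included, and the job is handed in when it is done.

```bash
mkdir -p pics; cat > h.py <<'E'
import numpy as np, cv2
from rig import telemetry, cams, order, finder, robot
def P(c):
    k=cams.get_calibration(c); return np.array(k["K"])@np.c_[np.array(k["R"]),np.array(k["t"])]
def onz(c,uv,z):
    p=P(c); A=np.c_[p[:,0],p[:,1],-np.array([uv[0],uv[1],1])]; s=np.linalg.solve(A,-(p[:,2]*z+p[:,3])); return s[:2]
def tri(a,b):
    X=cv2.triangulatePoints(P("top"),P("side"),np.array(a,float).reshape(2,1),np.array(b,float).reshape(2,1)); return (X[:3]/X[3]).ravel()
def proj(c,X):
    q=P(c)@np.r_[X,1]; return q[:2]/q[2]
def save(c,n): 
    im=cams.camera(c); cv2.imwrite(n,im[:,:,::-1]); return im
E
python3 - <<'E'
from h import *
a=save("top","pics/top0.png"); b=save("side","pics/side0.png")
print(robot.grip_point_offset)
for l in ["pin","pin_tip","button_face","rack","bed","mark","pallet_hole","pallet_post","tin","tub","driver"]:
    for c in ["top","side"]:
        print(l,c,[(np.round(d["uv"],1).tolist(),round(d["conf"],2)) for d in finder.pinpoint(c,l)][:5])
E
```

```text
0.0187
pin top [([340.2, 224.1], 0.84), ([263.6, 225.3], 0.65), ([296.4, 220.8], 0.47)]
pin side [([269.5, 260.2], 0.74), ([256.9, 226.5], 0.51), ([238.3, 220.2], 0.49)]
pin_tip top [([299.4, 220.9], 0.48)]
pin_tip side [([253.2, 239.1], 0.75), ([239.5, 230.9], 0.67), ([271.8, 280.4], 0.63)]
button_face top [([291.4, 218.8], 0.6), ([337.2, 215.6], 0.48)]
button_face side [([233.5, 214.5], 0.58)]
rack top [([298.6, 221.0], 0.58)]
rack side [([253.5, 246.4], 0.89)]
bed top [([191.8, 221.0], 0.61)]
bed side [([217.5, 192.8], 0.97)]
mark top [([187.4, 219.8], 0.88)]
mark side [([215.6, 182.5], 0.59)]
pallet_hole top [([200.5, 218.1], 0.67)]
pallet_hole side [([221.6, 180.0], 0.88)]
pallet_post top [([167.0, 222.3], 0.9)]
pallet_post side [([208.5, 159.8], 0.6)]
tin top [([377.3, 240.6], 0.84)]
tin side [([276.5, 324.1], 0.87), ([256.0, 236.2], 0.53)]
tub top [([283.3, 163.5], 0.72)]
tub side [([314.3, 223.0], 0.87)]
driver top [([191.1, 148.7], 0.87)]
driver side [([279.9, 178.3], 0.74)]
```

View pics/top0.png

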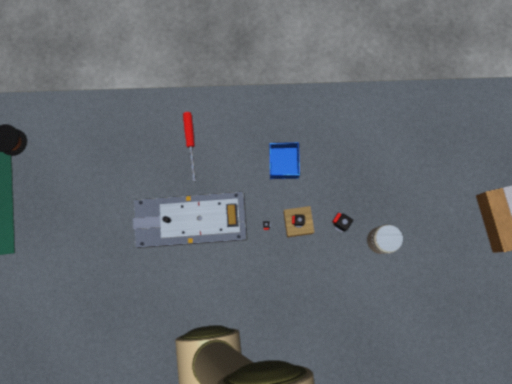

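View pics/side0.png

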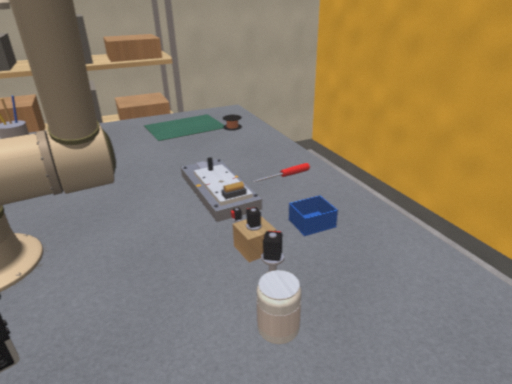

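The pictures show three pins. The candidates in the top view are a small one free-standing at (266,225), one in the wooden rack at (299,220) and a larger, turned one at (343,222). The slide is at (190,220) with yellow marks at (188,198)/(190,241). I choose the rack pin and will check it in a close crop.

```bash
python3 - <<'E'
from h import *
a=cams.camera("top"); b=cams.camera("side")
x=cv2.resize(a[180:260,125:365],None,fx=3.3,fy=3.3,interpolation=cv2.INTER_CUBIC)
y=cv2.resize(b[140:300,180:340],(330,330),interpolation=cv2.INTER_CUBIC)
im=np.zeros((x.shape[0]+330,800,3),np.uint8); im[:x.shape[0],:x.shape[1]]=x; im[x.shape[0]:,:330]=y
z=cv2.resize(b[195:285,220:300],(371,330),interpolation=cv2.INTER_CUBIC); im[x.shape[0]:,340:711]=z
cv2.imwrite("pics/crop1.png",im[:,:,::-1])
np.set_printoptions(precision=4,suppress=True)
print("rack pin tri",tri((299,220.9),(253.4,226.5)) )
for n,t,s in [("hole",(200.5,218.1),(221.6,180)),("post",(167,222.3),(208.5,159.8)),("mark",(187.4,219.8),(215.6,182.5)),("rack",(298.6,221),(253.5,246.4))]:
    X=tri(t,s); print(n,X,proj("top",X)-t)
hsv=cv2.cvtColor(a,cv2.COLOR_RGB2HSV)
def blobs(m,lab,z,box):
    n,_,st,ce=cv2.connectedComponentsWithStats(m.astype(np.uint8))
    for i in range(1,n):
        if st[i,4]>=4 and box[0]<ce[i][0]<box[1] and box[2]<ce[i][1]<box[3]: print(lab,st[i],ce[i],onz("top",ce[i],z))
B=(125,365,180,260)
blobs((hsv[...,0]>18)&(hsv[...,0]<32)&(hsv[...,1]>150)&(hsv[...,2]>120),"yel",.034,B)
blobs(((hsv[...,0]<8)|(hsv[...,0]>172))&(hsv[...,1]>120)&(hsv[...,2]>80),"red",.085,B)
blobs((a.max(2)<45),"dark",.1,B)
blobs((a.min(2)>140),"pal",.047,B)
blobs((hsv[...,0]>8)&(hsv[...,0]<20)&(hsv[...,1]>90)&(hsv[...,2]>100),"wood",.06,B)
E
```

```text
rack pin tri [ 0.5482 -0.1911  0.0597]
hole [0.563  0.0678 0.0511] [ 0.1424 -0.5552]
post [0.5518 0.1494 0.0815] [ 0.2357 -0.9945]
mark [0.56   0.1082 0.0256] [-0.0452  0.1866]
rack [ 0.5505 -0.1926  0.0071] [-0.2273  0.7781]
yel [187 197   3   3   9] [188. 198.] [0.6189 0.1051]
yel [228 206   7  18 103] [231.165  214.2039] [ 0.5722 -0.0117]
yel [189 239   3   4  12] [190.  240.5] [0.5039 0.0992]
red [333 213   9  10  48] [336.6667 217.5625] [ 0.5517 -0.285 ]
red [292 216   3   8  24] [293.  219.5] [ 0.5492 -0.1742]
red [264 227   5   3  14] [265.8571 227.9286] [ 0.5291 -0.1047]
dark [334 215  18  16 110] [343.0545 223.    ] [ 0.5362 -0.298 ]
dark [296 216   3   4   6] [296.5 217. ] [ 0.5538 -0.1824]
dark [166 218   4   4  10] [167.6 219.7] [0.5539 0.144 ]
dark [295 222   8   3  16] [298.9375 223.4375] [ 0.5374 -0.188 ]
pal [ 160  199   80   39 2204] [195.5935 218.1003] [0.5623 0.082 ]
wood [189 197   2   4   4] [189.75 198.5 ] [0.6133 0.0953]
wood [232 205   4  19  32] [233.9062 214.25  ] [ 0.5688 -0.0213]
wood [227 207   3  11  15] [228.0667 211.5333] [ 0.5763 -0.006 ]
wood [284 207  29  30 459] [298.207  221.7059] [ 0.5456 -0.1888]
wood [191 238   2   4   4] [191.75 239.5 ] [0.5049 0.0896]
```

View pics/crop1.png

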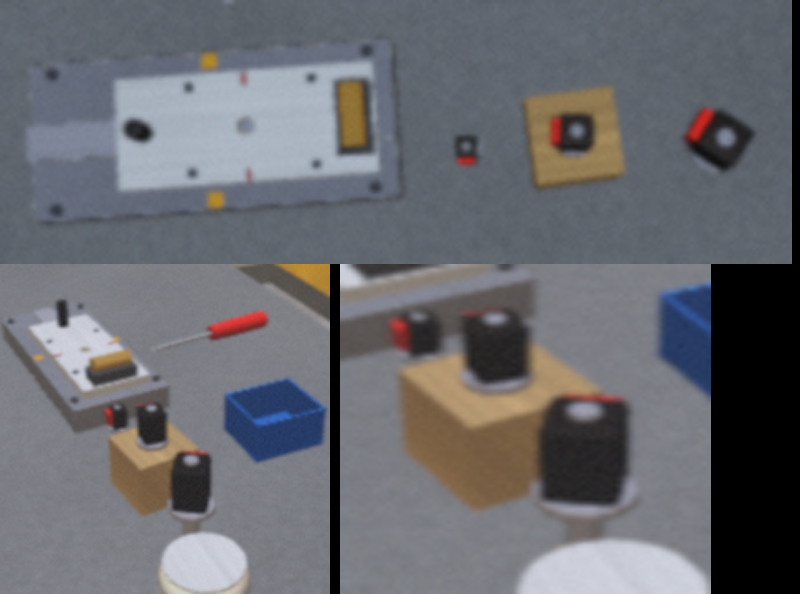

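The crop shows the rack pin with a 34 mm collar resting on the wood and its red button facing image-left (+y). It is clearly between the small look-alike (crop 466,150) and the large one (720,138), so it is the one meant. Next come refined sub-pixel measurements.

```bash
python3 - <<'E'
from h import *
from scipy.spatial.transform import Rotation as R
np.set_printoptions(precision=4,suppress=True)
s=telemetry.read_state(); print(s["t"],s["position"],s["tcp_rot"],s["finger_gap"]); q=s["tcp_rot"]; print(R.from_quat([q[1],q[2],q[3],q[0]]).as_matrix())
a=np.mean([cams.camera("top").astype(float) for _ in range(8)],0)
F=8; u=cv2.resize(a.astype(np.float32),None,fx=F,fy=F,interpolation=cv2.INTER_CUBIC).clip(0,255)
h=cv2.cvtColor(u.astype(np.uint8),cv2.COLOR_RGB2HSV).astype(int)
def px(p): return (np.array(p)+.5)/F-.5
def comp(m,box,z,lab,tall=30):
    mm=np.zeros(m.shape,np.uint8); x0,x1,y0,y1=[v*F for v in box]; mm[y0:y1,x0:x1]=m[y0:y1,x0:x1]
    n,l,st,ce=cv2.connectedComponentsWithStats(mm)
    i=1+np.argmax(st[1:,4]); c,_=cv2.findContours((l==i).astype(np.uint8),0,2)
    r=cv2.minAreaRect(max(c,key=cv2.contourArea)); bx=cv2.boxPoints(r)
    W=np.array([onz("top",px(p),z) for p in bx]); 
    e=W[1]-W[0]; f=W[2]-W[1]
    print(lab,"px",px(ce[i]),"cen",onz("top",px(ce[i]),z),"rectcen",W.mean(0),"sides",np.linalg.norm(e),np.linalg.norm(f),"ang",np.degrees(np.arctan2(e[1],e[0])),np.degrees(np.arctan2(f[1],f[0])))
Y=(h[...,0]>16)&(h[...,0]<34)&(h[...,1]>110)&(h[...,2]>110)
comp(Y,(183,194,192,204),.034,"y1"); comp(Y,(184,196,235,246),.034,"y2")
red=((u[...,0]-u[...,1:].max(2))>25)
comp(red,(194,205,198,210),.047,"t1"); comp(red,(196,206,228,238),.047,"t2")
comp(u.min(2)>125,(155,245,195,242),.047,"pallet")
wood=(u[...,0]-u[...,2]>35)
comp(wood|((u.max(2)<60)),(280,318,203,240),.06,"rack")
comp(((u[...,0]-u[...,1:].max(2))>60),(288,305,210,230),.0967,"button top")
comp(u.max(2)<75,(290,306,210,230),.101,"pin blk")
comp(u.max(2)<75,(162,174,213,226),.085,"post")
comp((u.max(2)<158),(194,206,212,224),.047,"hole")
for n,l,k in [("pin","top",3),("pallet_hole","top",1),("rack","top",1),("mark","top",1),("pallet_post","top",1)]:
    print(n,[d["uv"] for d in finder.pinpoint(l,n)][:k])
E
```

```text
1.3 [ 0.165  -0.4984  0.2313] [-0.0001  0.9872  0.1592 -0.    ] 0.9959352506602744
[[ 0.9493  0.3144 -0.    ]
 [ 0.3144 -0.9493  0.0001]
 [ 0.     -0.0001 -1.    ]]
y1 px [187.9233 197.9707] cen [0.619  0.1053] rectcen [0.6191 0.1053] sides 0.011592113155304808 0.012331125140557961 ang -91.34395347760864 -179.75477761845642
y2 px [189.9218 240.2784] cen [0.5045 0.0994] rectcen [0.5044 0.0993] sides 0.011426024698210423 0.012653563600017076 ang -91.1437641836521 -179.79276650569446
t1 px [198.25 203.45] cen [0.6015 0.0749] rectcen [0.6015 0.0749] sides 0.0016783606020288637 0.002697076040750896 ang -91.30920368377454 -179.91615222301215Traceback (most recent call last):
  File "<stdin>", line 20, in <module>
  File "<stdin>", line 12, in comp
    return _wrapfunc(a, 'argmax', axis=axis, out=out, **kwds)
    return bound(*args, **kwds)
ValueError: attempt to get argmax of an empty sequence
```

```bash
cat > m.py <<'E'
from h import *
np.set_printoptions(precision=4,suppress=True)
F=8
def grab(c="top",n=6):
    a=np.mean([cams.camera(c).astype(float) for _ in range(n)],0)
    return cv2.resize(a.astype(np.float32),None,fx=F,fy=F,interpolation=cv2.INTER_CUBIC).clip(0,255)
def px(p): return (np.array(p)+.5)/F-.5
def comp(m,box,z,lab,c="top"):
    mm=np.zeros(m.shape,np.uint8); x0,x1,y0,y1=[v*F for v in box]; mm[y0:y1,x0:x1]=m[y0:y1,x0:x1]
    n,l,st,ce=cv2.connectedComponentsWithStats(mm)
    if n<2: print(lab,"none"); return
    i=1+np.argmax(st[1:,4]); k,_=cv2.findContours((l==i).astype(np.uint8),0,2)
    W=np.array([onz(c,px(p),z) for p in cv2.boxPoints(cv2.minAreaRect(max(k,key=cv2.contourArea)))])
    e=W[1]-W[0]; f=W[2]-W[1]; o=onz(c,px(ce[i]),z)
    print(lab,"px",px(ce[i]),"cen",o,"rect",W.mean(0),"sides %.4f %.4f ang %.2f"%(np.linalg.norm(e),np.linalg.norm(f),np.degrees(np.arctan2(e[1],e[0])))); return o
E
python3 - <<'E'
from m import *
u=grab(); red=u[...,0]-u[...,1:].max(2)
comp(red>8,(194,205,198,210),.047,"t1"); comp(red>8,(196,206,228,238),.047,"t2")
comp(u.min(2)>115,(155,245,195,242),.047,"pallet")
wood=(u[...,0]-u[...,2]>35)
comp(wood|((u.max(2)<60)),(280,318,203,240),.06,"rack")
comp(red>60,(288,305,210,230),.0967,"button top")
comp((u.max(2)<75)|(red>60),(290,306,210,230),.101,"pin blk+button")
comp(u.max(2)<75,(162,174,213,226),.085,"post")
comp((u.max(2)<150),(195,205,213,223),.047,"hole")
for n,k in [("pin",3),("pallet_hole",1),("rack",1),("pallet_post",1)]:
    print(n,[d["uv"] for d in finder.pinpoint("top",n)][:k],[d["uv"] for d in finder.pinpoint("side",n)][:k])
E
```

```text
t1 px [198.2829 203.3549] cen [0.6017 0.0749] rect [0.6018 0.0748] sides 0.0047 0.0081 ang -91.31
t2 px [200.0467 232.9153] cen [0.5227 0.07  ] rect [0.5228 0.07  ] sides 0.0033 0.0076 ang -91.17
pallet px [195.229  218.1362] cen [0.5622 0.083 ] rect [0.5636 0.0794] sides 0.2290 0.0956 ang -87.23
rack px [298.354 221.21 ] cen [ 0.5469 -0.1892] rect [ 0.5472 -0.1895] sides 0.0712 0.0712 ang -83.42
button top px [292.8578 219.2745] cen [ 0.5485 -0.1733] rect [ 0.5485 -0.1732] sides 0.0210 0.0086 ang -3.56
pin blk+button px [299.1819 220.0606] cen [ 0.5458 -0.1888] rect [ 0.5461 -0.1884] sides 0.0281 0.0255 ang -3.10
post px [166.3398 219.1912] cen [0.5569 0.1509] rect [0.557  0.1509] sides 0.0123 0.0198 ang -24.86
hole px [198.2065 217.3889] cen [0.564 0.075] rect [0.5642 0.075 ] sides 0.0107 0.0088 ang -45.56
pin [[340.3, 220.7], [297.4, 219.5], [267.7, 224.5]] [[271.6, 260.4], [256.0, 225.9], [236.9, 220.2]]
pallet_hole [[200.2, 214.6]] [[224.1, 177.1]]
rack [] [[253.2, 247.1]]
pallet_post [[163.7, 222.6]] [[208.8, 160.8]]
```

```bash
python3 -m crank '[{"translation":[196,327,0],"dr":[0,0,-8]},{"translation":[196,327,0],"dr":[0,0,-8]},{"translation":[196,327,0],"dr":[0,0,-8]},{"translation":[196,327,0],"dr":[0,0,-8]},{"translation":[196,327,0],"dr":[0,0,-8]},{"translation":[196,327,0],"dr":[0,0,-8]},{"translation":[196,327,0],"dr":[0,0,-8]},{"translation":[196,327,0],"dr":[0,0,-8]},{"translation":[393,654,-81],"dr":[0,0,-15.4]},{"translation":[393,654,-81],"dr":[0,0,-15.4]},{"translation":[393,654,-81],"dr":[0,0,-15.4]},{"translation":[393,654,-81],"dr":[0,0,-15.4]},{"translation":[393,654,-81],"dr":[0,0,-15.4]},{"translation":[393,654,-81],"dr":[0,0,-15.4]},{"translation":[393,654,-81],"dr":[0,0,-15.4]},{"translation":[393,654,-81],"dr":[0,0,-15.4]},{"translation":[393,654,-81],"dr":[0,0,-15.4]},{"translation":[393,654,-81],"dr":[0,0,-15.4]}]' 1 40
python3 - <<'E'
from h import *
save("side","pics/s1.png")
E
```

```text
t: 4.2
position: [0.5578, 0.1561, 0.1497]
tcp_rot: [0.0, 1.0, 0.026, -0.001]
wrist_force: [0.2, -1.3, 1.2]
finger_gap: 0.998
finger_force: 0.0
```

View pics/s1.png

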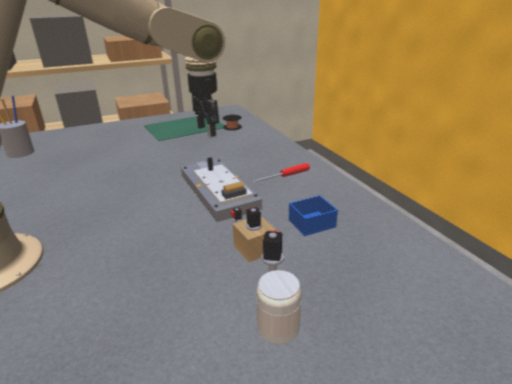

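The gripper at (207,120) hangs above the black post (210,163), so I'll descend, close on the post, and slide it.

```bash
python3 -m crank '[{"translation":[0,0,-45],"dr":[0,0,0]},{"translation":[0,0,-80],"dr":[0,0,0]},{"translation":[0,0,-94],"dr":[0,0,0]},{"translation":[0,0,-94],"dr":[0,0,0]},{"translation":[0,0,-94],"dr":[0,0,0]}]' 1 40
python3 -m crank '[{"translation":[0,0,0],"dr":[0,0,0]},{"translation":[0,0,0],"dr":[0,0,0]},{"translation":[0,0,0],"dr":[0,0,0]},{"translation":[0,0,0],"dr":[0,0,0]},{"translation":[0,0,0],"dr":[0,0,0]},{"translation":[0,0,0],"dr":[0,0,0]},{"translation":[0,0,0],"dr":[0,0,0]},{"translation":[0,0,0],"dr":[0,0,0]}]' -1 40
```

```text
t: 4.75
position: [0.559, 0.1552, 0.0582]
tcp_rot: [-0.0, 1.0, 0.025, 0.001]
wrist_force: [0.8, 0.8, 0.6]
finger_gap: 1.002
finger_force: 0.0
t: 5.55
position: [0.5581, 0.1556, 0.0566]
tcp_rot: [0.0, 1.0, 0.026, 0.0]
wrist_force: [-2.0, 0.5, 6.9]
finger_gap: 0.173
finger_force: 39.1
```

```bash
python3 -m crank '[{"translation":[-0.3,5,0],"dr":[0,0,0]},{"translation":[-0.6,12,0],"dr":[0,0,0]},{"translation":[-1,20,0],"dr":[0,0,0]},{"translation":[-1.3,26,0],"dr":[0,0,0]},{"translation":[-1.5,29,0],"dr":[0,0,0]},{"translation":[-1.5,30,0],"dr":[0,0,0]},{"translation":[-1.5,30,0],"dr":[0,0,0]},{"translation":[-1.5,30,0],"dr":[0,0,0]}]'
cat > chk.py <<'E'
from m import *
u=grab(); red=u[...,0]-u[...,1:].max(2); h=cv2.cvtColor(u.astype(np.uint8),cv2.COLOR_RGB2HSV).astype(int)
Y=(h[...,0]>16)&(h[...,0]<34)&(h[...,1]>110)&(h[...,2]>110)
a=comp(Y,(183,194,192,204),.034,"y1"); b=comp(Y,(184,196,235,246),.034,"y2")
c=comp(red>8,(179,199,200,210),.047,"t1"); d=comp(red>8,(179,199,228,236),.047,"t2")
by=np.array([-.0515,.9987])
if a is not None and c is not None: print("t1-y1",(c-a)@by)
if b is not None and d is not None: print("t2-y2",(d-b)@by)
cv2.imwrite("pics/chk.png",cv2.resize(u[190*F:250*F,130*F:250*F],(800,400),interpolation=cv2.INTER_AREA)[:,:,::-1])
E
python3 chk.py
```

```text
t: 6.35
position: [0.5565, 0.1858, 0.0566]
tcp_rot: [-0.0, 1.0, 0.026, -0.0]
wrist_force: [-2.7, 0.1, 5.6]
finger_gap: 0.172
finger_force: 39.3
y1 px [187.9218 197.9655] cen [0.619  0.1053] rect [0.6191 0.1053] sides 0.0116 0.0123 ang -91.34
y2 px [189.9263 240.2751] cen [0.5045 0.0994] rect [0.5044 0.0993] sides 0.0114 0.0127 ang -91.14
t1 px [187.7277 200.1289] cen [0.6111 0.1033] rect [0.6106 0.1029] sides 0.0145 0.0041 ang -91.33
t2 px [188.2653 233.443 ] cen [0.5219 0.1014] rect [0.5221 0.1014] sides 0.0043 0.0089 ang -91.17
t1-y1 -0.0016529736004578075
t2-y2 0.0011137731485471025[ WARN:0@1.816] global loadsave.cpp:1063 imwrite_ Unsupported depth image for selected encoder is fallbacked to CV_8U.
```

View pics/chk.png

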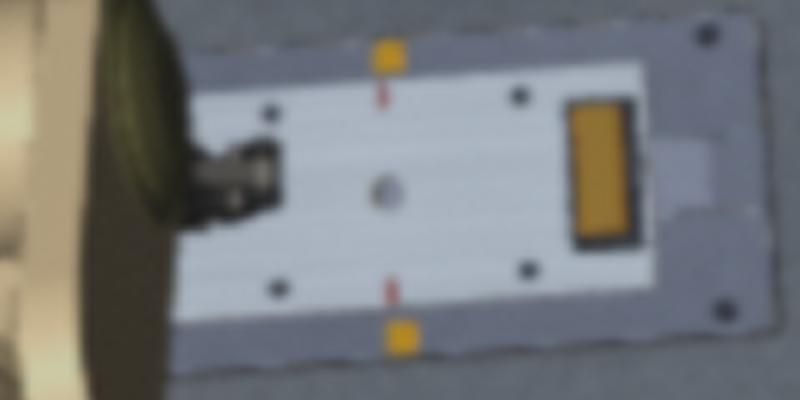

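The ticks (383,95)/(392,291) line up with the yellow marks (389,57)/(403,338) within about 1 mm, allowing for parallax. I'll now fix the centre line's x by closing across the post once.

```bash
python3 -m crank '[{"translation":[0,0,0],"dr":[0,0,0]},{"translation":[0,0,0],"dr":[0,0,0]},{"translation":[0,0,0],"dr":[0,0,0]},{"translation":[0,0,0],"dr":[0,0,0]},{"translation":[0,0,2],"dr":[0,0,0]},{"translation":[0,0,2],"dr":[0,0,-45]},{"translation":[0,0,2],"dr":[0,0,-45]},{"translation":[0,0,2],"dr":[0,0,-45]},{"translation":[0,0,2],"dr":[0,0,-45]},{"translation":[0,0,2],"dr":[0,0,-45]},{"translation":[0,0,2],"dr":[0,0,-90]},{"translation":[0,0,2],"dr":[0,0,-90]},{"translation":[0,0,2],"dr":[0,0,-90]},{"translation":[0,0,2],"dr":[0,0,-90]},{"translation":[0,0,2],"dr":[0,0,-90]},{"translation":[0,0,2],"dr":[0,0,-90]},{"translation":[0,0,2],"dr":[0,0,-90]}]' 1 20
python3 -m crank '[{"translation":[0,0,0],"dr":[0,0,0]},{"translation":[0,0,0],"dr":[0,0,0]},{"translation":[0,0,0],"dr":[0,0,0]},{"translation":[0,0,0],"dr":[0,0,0]},{"translation":[0,0,0],"dr":[0,0,0]},{"translation":[0,0,0],"dr":[0,0,0]},{"translation":[0,0,0],"dr":[0,0,0]},{"translation":[0,0,0],"dr":[0,0,0]}]' -1 20
python3 -c "
from h import *
s=telemetry.read_state();print(s)"
```

```text
t: 8.35
position: [0.5465, 0.124, 0.0462]
tcp_rot: [-0.048, 0.754, -0.655, -0.029]
wrist_force: [0.3, 0.7, 0.9]
finger_gap: 1.001
finger_force: 0.0
t: 9.15
position: [0.5472, 0.1259, 0.0476]
tcp_rot: [-0.048, 0.755, -0.653, -0.028]
wrist_force: [-3.0, -0.1, 10.4]
finger_gap: 0.003
finger_force: 5.1
{'t': 9.15, 'joint_pos': array([-0.03382121,  0.58131914,  1.62307967,  0.13821377,  0.92447032,
        2.87979444]), 'joint_vel': array([ 0.00145203, -0.00021404,  0.00119262, -0.0004983 ,  0.00082604,
        0.00217597]), 'tau': array([-6.75117876e-02, -4.27060890e+01, -1.93208313e+01,  2.83347499e-01,
       -8.97044018e-01, -2.06543994e-02]), 'position': array([0.54723769, 0.12594657, 0.04762213]), 'tcp_rot': array([-0.04828371,  0.75540866, -0.65287799, -0.0278704 ]), 'wrist_force': array([-3.00062335, -0.1327088 , 10.3651501 ]), 'wrist_torque': array([-0.06372465,  0.55596051,  0.07111892]), 'finger_force': 5.125555511340849, 'finger_gap': 0.0029667792675514555}
```

```bash
python3 -m crank '[{"translation":[0,0,40],"dr":[0,0,0]},{"translation":[0,0,80],"dr":[0,0,0]},{"translation":[0,0,80],"dr":[0,0,0]},{"translation":[0,0,80],"dr":[0,0,0]}]'
python3 -m crank '[{"translation":[0,0,0],"dr":[0,0,45]},{"translation":[0,0,0],"dr":[0,0,45]},{"translation":[0,0,0],"dr":[0,0,45]},{"translation":[0,0,0],"dr":[0,0,45]},{"translation":[0,0,0],"dr":[0,0,45]},{"translation":[0,0,0],"dr":[0,0,45]},{"translation":[0,0,0],"dr":[0,0,90]},{"translation":[0,0,0],"dr":[0,0,90]},{"translation":[0,0,0],"dr":[0,0,90]},{"translation":[0,0,0],"dr":[0,0,90]},{"translation":[0,0,0],"dr":[0,0,90]},{"translation":[0,0,0],"dr":[0,0,90]}]' 1
python3 chk.py 2>/dev/null
```

```text
t: 9.55
position: [0.5463, 0.1203, 0.126]
tcp_rot: [-0.052, 0.758, -0.65, -0.03]
wrist_force: [0.6, 0.1, -0.5]
finger_gap: 0.001
finger_force: 0.0
t: 10.75
position: [0.5455, 0.1205, 0.1238]
tcp_rot: [-0.015, 0.995, 0.079, -0.059]
wrist_force: [-0.0, -0.9, -0.8]
finger_gap: 1.004
finger_force: 0.0
y1 px [187.8126 197.999 ] cen [0.6189 0.1056] rect [0.6189 0.1056] sides 0.0123 0.0127 ang -91.34
y2 px [189.9216 240.298 ] cen [0.5045 0.0994] rect [0.5043 0.0995] sides 0.0118 0.0130 ang -91.14
t1 px [187.5901 200.1693] cen [0.611  0.1036] rect [0.6104 0.1035] sides 0.0158 0.0044 ang -91.33
t2 px [188.2829 233.4907] cen [0.5218 0.1013] rect [0.5219 0.1014] sides 0.0050 0.0093 ang -91.17
t1-y1 -0.0015794359203683132
t2-y2 0.0010576091242066575
```

```bash
cat > go.py <<'E'
import sys
from h import *
from scipy.spatial.transform import Rotation as R
# args: x y z(m) yawdeg (direction of tool y axis)
x,y,z,w=map(float,sys.argv[1:5]); s=telemetry.read_state(); q=s["tcp_rot"]; c=R.from_quat([q[1],q[2],q[3],q[0]])
w=np.radians(w); Y=np.array([np.cos(w),np.sin(w),0]); Z=np.array([0,0,-1.]); T=R.from_matrix(np.c_[np.cross(Y,Z),Y,Z])
print("T",np.round((np.array([x,y,z])-s["position"])*1000,1),"dr",np.round(np.degrees((T*c.inv()).as_rotvec()),1),"F",np.round(s["wrist_force"],1),"M",np.round(s["wrist_torque"],2),"j",np.round(s["joint_pos"],2),"t",s["t"])
E
python3 go.py .5575 .186 .13 2.95
```

```text
T [11.7 66.1  5.1] dr [ 4.  -6.4 84.2] F [-0.3 -0.2 -0.8] M [ 0.02 -0.06  0.03] j [-0.    0.55  1.44  0.02  1.27  1.41] t 11.05
```

```bash
python3 -m crank '[{"translation":[11.7,66,5],"dr":[4,-6.4,84.2]},{"translation":[11.7,66,5],"dr":[4,-6.4,84.2]},{"translation":[11.7,66,5],"dr":[4,-6.4,84.2]},{"translation":[11.7,66,5],"dr":[4,-6.4,84.2]},{"translation":[11.7,66,5],"dr":[4,-6.4,84.2]},{"translation":[11.7,66,5],"dr":[4,-6.4,84.2]},{"translation":[11.7,66,5],"dr":[4,-6.4,84.2]},{"translation":[11.7,66,5],"dr":[4,-6.4,84.2]},{"translation":[11.7,66,5],"dr":[4,-6.4,84.2]},{"translation":[11.7,66,5],"dr":[4,-6.4,84.2]},{"translation":[11.7,66,5],"dr":[4,-6.4,84.2]},{"translation":[11.7,66,5],"dr":[4,-6.4,84.2]}]' 1
python3 go.py .5575 .186 .059 2.95
```

```text
t: 12.25
position: [0.5577, 0.1858, 0.1303]
tcp_rot: [-0.0, 0.69, 0.724, 0.0]
wrist_force: [0.2, 0.0, 0.3]
finger_gap: 0.998
finger_force: 0.0
T [ -0.2   0.2 -71.3] dr [-0.  -0.   0.2] F [0.2 0.  0.3] M [ 0.04 -0.01 -0.02] j [0.12 0.54 1.43 0.   1.17 0.07] t 12.25
```

```bash
python3 -m crank '[{"translation":[0,0,-40],"dr":[0,0,0]},{"translation":[0,0,-66],"dr":[0,0,0]},{"translation":[0,0,-71],"dr":[0,0,0]},{"translation":[0,0,-71],"dr":[0,0,0]},{"translation":[0,0,-71],"dr":[0,0,0]}]' 1 20
python3 -m crank '[{"translation":[0,0,0],"dr":[0,0,0]},{"translation":[0,0,0],"dr":[0,0,0]},{"translation":[0,0,0],"dr":[0,0,0]},{"translation":[0,0,0],"dr":[0,0,0]},{"translation":[0,0,0],"dr":[0,0,0]},{"translation":[0,0,0],"dr":[0,0,0]},{"translation":[0,0,0],"dr":[0,0,0]},{"translation":[0,0,0],"dr":[0,0,0]}]' -1 20
python3 go.py .5465 -.190 .18 -90
```

```text
t: 12.75
position: [0.5586, 0.186, 0.0609]
tcp_rot: [0.001, 0.689, 0.725, 0.001]
wrist_force: [-0.3, 0.5, 0.4]
finger_gap: 1.004
finger_force: 0.0
t: 13.55
position: [0.558, 0.1859, 0.0596]
tcp_rot: [0.0, 0.688, 0.725, 0.001]
wrist_force: [1.0, -0.0, 2.3]
finger_gap: 0.181
finger_force: 21.2
T [ -11.5 -375.9  120.4] dr [  0.    0.1 -93. ] F [ 1.  -0.   2.3] M [ 0.01 -0.2  -0.03] j [0.12 0.63 1.49 0.   1.02 0.07] t 13.55
```

Both closings fix the post at (0.558, 0.186), giving a hole estimate of (0.5623, 0.1029). Next I'll open, lift and go to the rack pin, squeezing it first across x to centre it.

```bash
python3 -m crank '[{"translation":[0,0,0],"dr":[0,0,0]},{"translation":[0,0,0],"dr":[0,0,0]},{"translation":[0,0,0],"dr":[0,0,0]},{"translation":[0,0,0],"dr":[0,0,0]},{"translation":[0,0,50],"dr":[0,0,0]},{"translation":[0,0,100],"dr":[0,0,0]},{"translation":[-10,-376,110],"dr":[0,0,-5]},{"translation":[-10,-376,110],"dr":[0,0,-5]},{"translation":[-10,-376,110],"dr":[0,0,-5]},{"translation":[-10,-376,110],"dr":[0,0,-5]},{"translation":[-10,-376,110],"dr":[0,0,-5]},{"translation":[-10,-376,110],"dr":[0,0,-5]},{"translation":[-10,-376,110],"dr":[0,0,-5]},{"translation":[-10,-376,110],"dr":[0,0,-5]},{"translation":[-10,-376,110],"dr":[0,0,-5]},{"translation":[-10,-376,110],"dr":[0,0,-5]}]' 1 20
python3 go.py .5478 -.190 .069 -2
python3 chk.py 2>/dev/null; python3 -c "
from h import *
save('side','pics/s2.png')"
```

```text
t: 15.15
position: [0.5476, -0.1901, 0.1692]
tcp_rot: [-0.0, 0.72, 0.694, 0.0]
wrist_force: [-0.1, 0.7, 0.3]
finger_gap: 1.001
finger_force: 0.0
T [ 2.000e-01  1.000e-01 -1.002e+02] dr [-0.1 -0.   0. ] F [-0.1  0.7  0.3] M [-0.02 -0.01  0.07] j [-0.54  0.48  1.42  0.    1.24 -0.5 ] t 15.15
y1 px [187.9206 197.9685] cen [0.619  0.1053] rect [0.6191 0.1053] sides 0.0116 0.0123 ang -91.34
y2 px [189.9244 240.2747] cen [0.5045 0.0994] rect [0.5044 0.0993] sides 0.0114 0.0127 ang -91.14
t1 px [187.7105 200.1234] cen [0.6111 0.1033] rect [0.6106 0.1029] sides 0.0145 0.0041 ang -91.33
t2 px [188.263  233.4619] cen [0.5219 0.1014] rect [0.5221 0.1014] sides 0.0089 0.0043 ang 0.30
t1-y1 -0.0016112830172572798
t2-y2 0.0011171225834117702
```

View pics/s2.png

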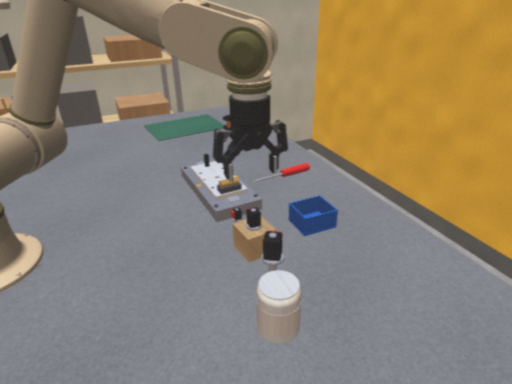

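Fingers open along x, straddling the rack pin at (253,217); descend and centre.

```bash
python3 -m crank '[{"translation":[0,0,-45],"dr":[0,0,0]},{"translation":[0,0,-85],"dr":[0,0,0]},{"translation":[0,0,-99],"dr":[0,0,0]},{"translation":[0,0,-99],"dr":[0,0,0]},{"translation":[0,0,-99],"dr":[0,0,0]}]' 1 20
python3 -m crank '[{"translation":[0,0,0],"dr":[0,0,0]},{"translation":[0,0,0],"dr":[0,0,0]},{"translation":[0,0,0],"dr":[0,0,0]},{"translation":[0,0,0],"dr":[0,0,0]},{"translation":[0,0,0],"dr":[0,0,0]},{"translation":[0,0,0],"dr":[0,0,0]},{"translation":[0,0,0],"dr":[0,0,0]}]' -1 20
python3 go.py .5478 -.190 .069 -92
```

```text
t: 16.0
position: [0.5487, -0.1905, 0.0722]
tcp_rot: [0.001, 0.719, 0.695, 0.001]
wrist_force: [-0.8, -0.5, -0.1]
finger_gap: 0.998
finger_force: 0.0
t: 16.7
position: [0.548, -0.1903, 0.071]
tcp_rot: [0.0, 0.719, 0.695, 0.0]
wrist_force: [-1.2, 0.1, 5.9]
finger_gap: 0.304
finger_force: 25.9
T [-0.2  0.3 -2. ] dr [  0.    0.1 -90. ] F [-1.2  0.1  5.9] M [ 0.08  0.25 -0.03] j [-0.54  0.6   1.51  0.    1.03 -0.5 ] t 16.7
```

```bash
python3 -m crank '[{"translation":[0,0,0],"dr":[0,0,0]},{"translation":[0,0,0],"dr":[0,0,0]},{"translation":[0,0,0],"dr":[0,0,0]},{"translation":[0,0,-1],"dr":[0,0,-90]},{"translation":[0,0,-1],"dr":[0,0,-90]},{"translation":[0,0,-1],"dr":[0,0,-90]},{"translation":[0,0,-1],"dr":[0,0,-90]},{"translation":[0,0,-1],"dr":[0,0,-90]},{"translation":[0,0,-1],"dr":[0,0,-90]},{"translation":[0,0,-1],"dr":[0,0,-90]},{"translation":[0,0,-1],"dr":[0,0,-90]},{"translation":[0,0,-1],"dr":[0,0,-90]},{"translation":[0,0,-1],"dr":[0,0,-90]},{"translation":[0,0,-1],"dr":[0,0,-90]},{"translation":[0,0,-1],"dr":[0,0,-90]},{"translation":[0,0,-1],"dr":[0,0,-90]}]' 1 20
python3 -m crank '[{"translation":[0,0,0],"dr":[0,0,0]},{"translation":[0,0,0],"dr":[0,0,0]},{"translation":[0,0,0],"dr":[0,0,0]},{"translation":[0,0,0],"dr":[0,0,0]},{"translation":[0,0,0],"dr":[0,0,0]},{"translation":[0,0,0],"dr":[0,0,0]},{"translation":[0,0,0],"dr":[0,0,0]},{"translation":[0,0,0],"dr":[0,0,0]}]' -1 60
python3 go.py .5623 .1029 .18 -87
```

```text
t: 18.3
position: [0.5477, -0.1901, 0.0693]
tcp_rot: [0.0, 1.0, -0.016, 0.0]
wrist_force: [-0.0, 0.2, 0.5]
finger_gap: 1.005
finger_force: 0.0
t: 19.1
position: [0.5484, -0.1907, 0.0703]
tcp_rot: [0.001, 1.0, -0.017, 0.001]
wrist_force: [0.5, -1.4, 5.7]
finger_gap: 0.296
finger_force: 61.6
T [ 13.9 293.6 109.7] dr [0.1 0.2 5. ] F [ 0.5 -1.4  5.7] M [-0.16 -0.05 -0.04] j [-0.54  0.6   1.51 -0.    1.03  1.07] t 19.1
```

```bash
python3 -m crank '[{"translation":[0,0,10],"dr":[0,0,0]},{"translation":[0,0,40],"dr":[0,0,0]},{"translation":[0,0,80],"dr":[0,0,0]},{"translation":[0,0,100],"dr":[0,0,0]},{"translation":[13,294,90],"dr":[0,0,5]},{"translation":[13,294,90],"dr":[0,0,5]},{"translation":[13,294,90],"dr":[0,0,5]},{"translation":[13,294,90],"dr":[0,0,5]},{"translation":[13,294,90],"dr":[0,0,5]},{"translation":[13,294,90],"dr":[0,0,5]},{"translation":[13,294,90],"dr":[0,0,5]},{"translation":[13,294,90],"dr":[0,0,5]},{"translation":[13,294,90],"dr":[0,0,5]}]'
python3 go.py .5623 .1029 .13 -87
python3 - <<'E'
from h import *
s=telemetry.read_state();p=s["position"]
a=cams.camera("side"); u,v=proj("side",p); print(u,v)
x,y=int(u)-45,int(v)-45; c=cv2.resize(a[y:y+120,x:x+110],(550,600),interpolation=cv2.INTER_CUBIC); cv2.imwrite("pics/pin.png",c[:,:,::-1]); print(x,y)
for n in ("pin","pin_tip","button_face"): print(n,[(np.round(d["uv"],1),round(d["conf"],2)) for d in finder.pinpoint("side",n)])
for z in (.0187-.0,): 
    for dz in (-.010,-.053): print(proj("side",p+[0,0,dz]))
E
```

```text
t: 20.4
position: [0.5607, 0.103, 0.1595]
tcp_rot: [0.0, 1.0, 0.026, 0.0]
wrist_force: [0.4, -0.3, -2.4]
finger_gap: 0.297
finger_force: 60.6
T [  1.6  -0.1 -29.5] dr [0. 0. 0.] F [ 0.4 -0.3 -2.4] M [-0.04 -0.05 -0.06] j [-0.02  0.47  1.46 -0.    1.21  1.5 ] t 20.4
213.21679602014456 139.08935877231661
168 94
pin [(array([269.5, 261.4]), 0.61), (array([216.8, 140.7]), 0.6), (array([237. , 219.9]), 0.41)]
pin_tip [(array([272.8, 279.1]), 0.95), (array([212.3, 156.8]), 0.66), (array([236.9, 233.6]), 0.64)]
button_face [(array([233.4, 217.8]), 0.5)]
[213.48818283 142.57714742]
[214.62622716 157.20298028]
```

View pics/pin.png

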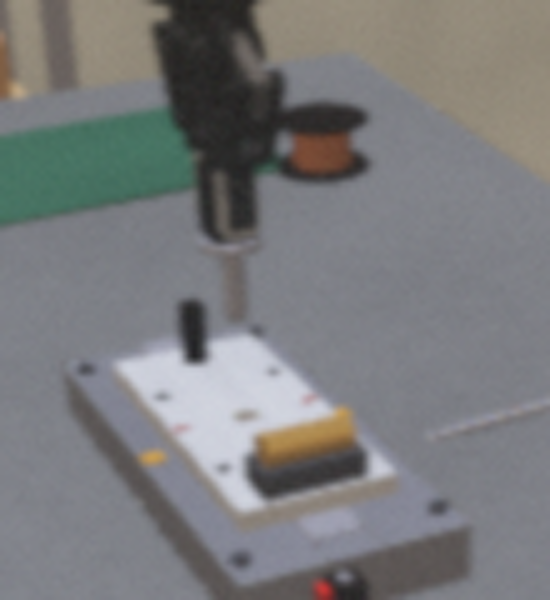

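The pin is held (weight 2.4 N). Its collar is at crop (230,243), the shank is smooth with no balls out, and it hangs above the pallet hole (245,415). I'll go down to just above the mouth.

```bash
python3 -m crank '[{"translation":[1.8,0.4,-25],"dr":[0,0,0]},{"translation":[1.8,0.4,-45],"dr":[0,0,0]},{"translation":[1.8,0.4,-53],"dr":[0,0,0]},{"translation":[1.8,0.4,-55],"dr":[0,0,0]},{"translation":[1.8,0.4,-55],"dr":[0,0,0]},{"translation":[1.8,0.4,-55],"dr":[0,0,0]}]'
python3 go.py .5625 .1034 .097 -87
python3 - <<'E'
from h import *
ims=[cams.camera("side"),cams.camera("top")]
s=telemetry.read_state()["position"]; out=[]
for c,a,w in zip(("side","top"),ims,(30,30)):
    u,v=proj(c,s+[0,0,-.05]); x,y=int(u)-w,int(v)-w; out.append(cv2.resize(a[y:y+2*w,x:x+2*w],(400,400),interpolation=cv2.INTER_CUBIC)); print(c,x,y)
cv2.imwrite("pics/near.png",np.hstack(out)[:,:,::-1])
E
```

```text
t: 21.2
position: [0.5631, 0.1042, 0.1055]
tcp_rot: [0.0, 1.0, 0.026, 0.001]
wrist_force: [0.5, 1.6, -2.9]
finger_gap: 0.297
finger_force: 60.6
T [-0.6 -0.8 -8.5] dr [0.  0.1 0. ] F [ 0.5  1.6 -2.9] M [-0.03  0.02  0.03] j [-0.02  0.54  1.51 -0.    1.09  1.5 ] t 21.2
side 186 143
top 156 187
```

View pics/near.png

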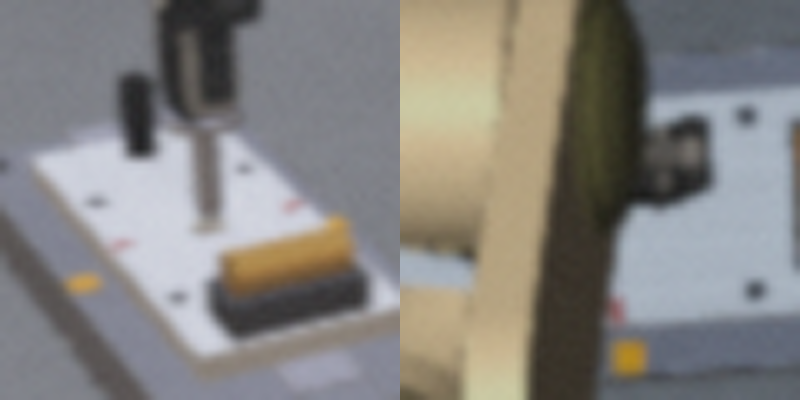

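The tip sits right over the hole at (208,226) in the side crop. I'll lower it slowly.

```bash
python3 -m crank '[{"translation":[-0.3,-0.4,-1.5],"dr":[0,0,0]},{"translation":[-0.3,-0.4,-3],"dr":[0,0,0]},{"translation":[-0.3,-0.4,-4.5],"dr":[0,0,0]},{"translation":[-0.3,-0.4,-6],"dr":[0,0,0]},{"translation":[-0.3,-0.4,-6],"dr":[0,0,0]}]'
python3 go.py .5625 .1034 .097 -87
```

```text
t: 21.8
position: [0.5621, 0.1039, 0.0981]
tcp_rot: [0.0, 1.0, 0.026, 0.0]
wrist_force: [0.1, -0.1, -2.9]
finger_gap: 0.297
finger_force: 60.6
T [ 0.4 -0.5 -1.1] dr [ 0.  0. -0.] F [ 0.1 -0.1 -2.9] M [-0.02  0.01 -0.03] j [-0.02  0.55  1.52 -0.    1.08  1.5 ] t 21.8
```

```bash
python3 -m crank '[{"translation":[0,0,-1],"dr":[0,0,0]},{"translation":[0,0,-2],"dr":[0,0,0]},{"translation":[0,0,-3],"dr":[0,0,0]},{"translation":[0,0,-3],"dr":[0,0,0]}]'
python3 go.py .5625 .1034 .097 -87
```

```text
t: 22.2
position: [0.5622, 0.1039, 0.0953]
tcp_rot: [0.0, 1.0, 0.026, 0.0]
wrist_force: [-0.7, -0.1, -2.2]
finger_gap: 0.296
finger_force: 60.6
T [ 0.3 -0.5  1.7] dr [ 0.  0. -0.] F [-0.7 -0.1 -2.2] M [-0.05 -0.02  0.04] j [-0.02  0.55  1.52 -0.    1.07  1.5 ] t 22.2
```

```bash
python3 -m crank '[{"translation":[0,0,-1],"dr":[0,0,0]},{"translation":[0,0,-2.5],"dr":[0,0,0]},{"translation":[0,0,-4],"dr":[0,0,0]},{"translation":[0,0,-5.5],"dr":[0,0,0]},{"translation":[0,0,-6.5],"dr":[0,0,0]},{"translation":[0,0,-6.5],"dr":[0,0,0]}]'
python3 go.py .5625 .1034 .097 -87
```

```text
t: 22.8
position: [0.5622, 0.1038, 0.0887]
tcp_rot: [0.0, 1.0, 0.026, 0.0]
wrist_force: [-0.5, -0.1, -1.5]
finger_gap: 0.299
finger_force: 60.6
T [ 0.3 -0.4  8.3] dr [ 0.  0. -0.] F [-0.5 -0.1 -1.5] M [ 0.04  0.05 -0.  ] j [-0.02  0.56  1.53 -0.    1.06  1.5 ] t 22.8
```

```bash
python3 -m crank '[{"translation":[0,0,-0.7],"dr":[0,0,0]},{"translation":[0,0,-1.4],"dr":[0,0,0]},{"translation":[0,0,-2],"dr":[0,0,0]},{"translation":[0,0,-2],"dr":[0,0,0]}]'
python3 go.py .5625 .1034 .097 -87
```

```text
t: 23.2
position: [0.5624, 0.1038, 0.0873]
tcp_rot: [0.0, 1.0, 0.026, 0.0]
wrist_force: [-1.2, -0.0, 1.3]
finger_gap: 0.295
finger_force: 61.1
T [ 0.1 -0.4  9.7] dr [ 0.   0.1 -0. ] F [-1.2 -0.   1.3] M [0.06 0.28 0.03] j [-0.02  0.56  1.53 -0.    1.05  1.5 ] t 23.2
```

Contact with the strip at TCP z 0.0873 (about 4 N). I'll press slightly and feel along +y.

```bash
python3 -m crank '[{"translation":[0,0,-1],"dr":[0,0,0]},{"translation":[0,0.7,-1],"dr":[0,0,0]},{"translation":[-0.1,1.4,-1],"dr":[0,0,0]},{"translation":[-0.1,2,-1],"dr":[0,0,0]},{"translation":[-0.1,2,-1],"dr":[0,0,0]}]'
python3 go.py .5625 .1034 .087 -87
```

```text
t: 23.7
position: [0.5626, 0.1047, 0.0871]
tcp_rot: [0.001, 1.0, 0.026, 0.001]
wrist_force: [-2.9, -6.5, 9.2]
finger_gap: 0.295
finger_force: 62.6
T [-0.1 -1.3 -0.1] dr [ 0.2  0.1 -0. ] F [-2.9 -6.5  9.2] M [-1.44  0.81 -0.01] j [-0.02  0.56  1.53 -0.    1.05  1.5 ] t 23.7
```

```bash
python3 -m crank '[{"translation":[0,0.7,0],"dr":[0,0,0]},{"translation":[-0.1,1.4,0],"dr":[0,0,0]},{"translation":[-0.1,2,0],"dr":[0,0,0]},{"translation":[-0.1,2,0],"dr":[0,0,0]}]'
python3 go.py .5625 .1034 .087 -87
```

```text
t: 24.1
position: [0.5627, 0.106, 0.0872]
tcp_rot: [0.002, 1.0, 0.026, 0.001]
wrist_force: [-4.0, -9.4, 7.8]
finger_gap: 0.297
finger_force: 62.7
T [-0.2 -2.6 -0.2] dr [ 0.2  0.1 -0. ] F [-4.  -9.4  7.8] M [-2.13  0.54 -0.02] j [-0.02  0.56  1.53 -0.    1.05  1.5 ] t 24.1
```

```bash
python3 -m crank '[{"translation":[-0.3,0.8,0],"dr":[0,0,0]},{"translation":[-0.7,1.6,0],"dr":[0,0,0]},{"translation":[-0.8,2.4,0],"dr":[0,0,0]},{"translation":[-0.8,2.4,0],"dr":[0,0,0]}]'
python3 go.py .5625 .1034 .087 -87
```

```text
t: 24.5
position: [0.5624, 0.1088, 0.0871]
tcp_rot: [0.002, 1.0, 0.026, 0.002]
wrist_force: [-0.2, -7.5, 6.5]
finger_gap: 0.296
finger_force: 62.4
T [ 0.1 -5.4 -0.1] dr [ 0.2  0.2 -0. ] F [-0.2 -7.5  6.5] M [-1.67  0.02  0.03] j [-0.01  0.56  1.53 -0.    1.05  1.51] t 24.5
```

```bash
python3 -m crank '[{"translation":[0,0.8,0],"dr":[0,0,0]},{"translation":[-0.1,1.6,0],"dr":[0,0,0]},{"translation":[-0.1,2.4,0],"dr":[0,0,0]},{"translation":[-0.1,2.4,0],"dr":[0,0,0]}]'
python3 go.py .5625 .1034 .087 -87
```

```text
t: 24.9
position: [0.5622, 0.1115, 0.087]
tcp_rot: [0.001, 1.0, 0.026, 0.002]
wrist_force: [-0.3, -6.1, 5.5]
finger_gap: 0.292
finger_force: 62.1
T [ 0.3 -8.1 -0. ] dr [ 0.2  0.2 -0. ] F [-0.3 -6.1  5.5] M [-1.34 -0.01 -0.02] j [-0.01  0.56  1.52 -0.    1.05  1.51] t 24.9
```

```bash
python3 -m crank '[{"translation":[0,0.8,-0.4],"dr":[0,0,0]},{"translation":[-0.1,1.6,-0.4],"dr":[0,0,0]},{"translation":[-0.1,2.4,-0.4],"dr":[0,0,0]},{"translation":[-0.1,2.4,-0.4],"dr":[0,0,0]}]'
python3 go.py .5625 .1034 .087 -87
```

```text
t: 25.3
position: [0.5613, 0.1148, 0.0856]
tcp_rot: [0.0, 1.0, 0.026, 0.001]
wrist_force: [1.4, -1.9, -0.7]
finger_gap: 0.297
finger_force: 61.0
T [  1.2 -11.4   1.4] dr [0.  0.1 0. ] F [ 1.4 -1.9 -0.7] M [-0.37 -0.16 -0.02] j [-0.    0.56  1.53 -0.    1.05  1.52] t 25.3
```

```bash
python3 -m crank '[{"translation":[0,0.8,0],"dr":[0,0,0]},{"translation":[-0.1,1.6,0],"dr":[0,0,0]},{"translation":[-0.1,2.4,0],"dr":[0,0,0]},{"translation":[-0.1,2.4,0],"dr":[0,0,0]}]'
python3 go.py .5625 .1034 .087 -87
```

```text
t: 25.7
position: [0.561, 0.1176, 0.0854]
tcp_rot: [0.0, 1.0, 0.026, 0.0]
wrist_force: [1.5, -1.2, -2.2]
finger_gap: 0.297
finger_force: 60.9
T [  1.5 -14.2   1.6] dr [ 0.  0. -0.] F [ 1.5 -1.2 -2.2] M [-0.22 -0.29  0.  ] j [ 0.    0.57  1.52 -0.    1.05  1.52] t 25.7
```

The pin has dropped into the strip hole (Fz back to the pin's weight). I'll lower it gently.

```bash
python3 -m crank '[{"translation":[0.2,0,-0.8],"dr":[0,0,0]},{"translation":[0.2,0,-1.6],"dr":[0,0,0]},{"translation":[0.2,0,-2.4],"dr":[0,0,0]},{"translation":[0.2,0,-2.4],"dr":[0,0,0]}]'
python3 go.py .5625 .1034 .087 -87
```

```text
t: 26.1
position: [0.561, 0.1175, 0.083]
tcp_rot: [0.0, 1.0, 0.026, 0.0]
wrist_force: [1.0, -0.8, -1.4]
finger_gap: 0.296
finger_force: 60.9
T [  1.5 -14.1   4. ] dr [ 0.  0. -0.] F [ 1.  -0.8 -1.4] M [-0.19 -0.1  -0.  ] j [ 0.    0.57  1.53 -0.    1.05  1.52] t 26.1
```

```bash
python3 -m crank '[{"translation":[0,0,-1],"dr":[0,0,0]},{"translation":[0,0,-2],"dr":[0,0,0]},{"translation":[0,0,-3],"dr":[0,0,0]},{"translation":[0,0,-3],"dr":[0,0,0]}]'
python3 go.py .5625 .1034 .087 -87
```

```text
t: 26.5
position: [0.5612, 0.1172, 0.08]
tcp_rot: [0.0, 1.0, 0.026, 0.0]
wrist_force: [1.1, -2.9, -1.3]
finger_gap: 0.297
finger_force: 60.8
T [  1.3 -13.8   7. ] dr [ 0.  0. -0.] F [ 1.1 -2.9 -1.3] M [-0.7  -0.25  0.01] j [ 0.    0.57  1.53 -0.    1.04  1.52] t 26.5
```

```bash
python3 -m crank '[{"translation":[0,0,-1],"dr":[0,0,0]},{"translation":[0,0,-2],"dr":[0,0,0]},{"translation":[0,0,-2],"dr":[0,0,0]}]'
python3 go.py .5625 .1034 .087 -87
```

```text
t: 26.8
position: [0.5613, 0.1172, 0.0781]
tcp_rot: [0.0, 1.0, 0.026, 0.0]
wrist_force: [1.6, -4.3, -0.1]
finger_gap: 0.293
finger_force: 61.0
T [  1.2 -13.8   8.9] dr [ 0.   0.1 -0. ] F [ 1.6 -4.3 -0.1] M [-0.99 -0.24 -0.01] j [ 0.    0.58  1.53 -0.    1.04  1.52] t 26.8
```

```bash
python3 -m crank '[{"translation":[0.3,-0.8,0],"dr":[0,0,0]},{"translation":[0.3,-0.8,-1],"dr":[0,0,0]},{"translation":[0.3,-0.8,-2],"dr":[0,0,0]},{"translation":[0.3,-0.8,-3],"dr":[0,0,0]},{"translation":[0.3,-0.8,-3],"dr":[0,0,0]}]'
python3 go.py .5625 .1034 .087 -87
```

```text
t: 27.3
position: [0.5612, 0.1168, 0.0748]
tcp_rot: [-0.0, 1.0, 0.026, -0.0]
wrist_force: [-0.2, -0.5, -2.8]
finger_gap: 0.297
finger_force: 60.7
T [  1.3 -13.4  12.2] dr [-0. -0. -0.] F [-0.2 -0.5 -2.8] M [-0.09  0.02  0.02] j [0.   0.58 1.53 0.   1.03 1.52] t 27.3
```

```bash
python3 -m crank '[{"translation":[0,0,-1],"dr":[0,0,0]},{"translation":[0,0,-2],"dr":[0,0,0]},{"translation":[0,0,-3],"dr":[0,0,0]},{"translation":[0,0,-3],"dr":[0,0,0]}]'
python3 go.py .5625 .1034 .087 -87
```

```text
t: 27.7
position: [0.5613, 0.1167, 0.0719]
tcp_rot: [0.0, 1.0, 0.026, 0.0]
wrist_force: [0.4, -0.9, -2.1]
finger_gap: 0.298
finger_force: 60.8
T [  1.2 -13.3  15.1] dr [ 0.  0. -0.] F [ 0.4 -0.9 -2.1] M [-0.01 -0.01 -0.01] j [ 0.    0.58  1.53 -0.    1.02  1.52] t 27.7
```

```bash
python3 -m crank '[{"translation":[0,-0.2,-1.2],"dr":[0,0,0]},{"translation":[0,-0.2,-2.4],"dr":[0,0,0]},{"translation":[0,-0.2,-3.6],"dr":[0,0,0]},{"translation":[0,-0.2,-4.8],"dr":[0,0,0]},{"translation":[0,-0.2,-6],"dr":[0,0,0]},{"translation":[0,-0.2,-6],"dr":[0,0,0]}]'
python3 go.py .5625 .1034 .087 -87
```

```text
t: 28.3
position: [0.5614, 0.1164, 0.0659]
tcp_rot: [0.0, 1.0, 0.026, 0.0]
wrist_force: [0.2, -0.6, -1.9]
finger_gap: 0.299
finger_force: 60.8
T [  1.1 -13.   21.1] dr [ 0.  0. -0.] F [ 0.2 -0.6 -1.9] M [-0.01  0.02 -0.  ] j [ 0.    0.59  1.54 -0.    1.01  1.52] t 28.3
```

```bash
python3 -m crank '[{"translation":[0,0,-1.2],"dr":[0,0,0]},{"translation":[0,0,-2.4],"dr":[0,0,0]},{"translation":[0,0,-3.6],"dr":[0,0,0]},{"translation":[0,0,-4.8],"dr":[0,0,0]},{"translation":[0,0,-6],"dr":[0,0,0]},{"translation":[0,0,-6],"dr":[0,0,0]}]'
python3 go.py .5625 .1034 .087 -87
```

```text
t: 28.9
position: [0.5614, 0.1164, 0.0599]
tcp_rot: [0.0, 1.0, 0.026, 0.0]
wrist_force: [0.2, 0.1, -2.6]
finger_gap: 0.294
finger_force: 60.8
T [  1.1 -13.   27.1] dr [ 0.  0. -0.] F [ 0.2  0.1 -2.6] M [0.02 0.05 0.  ] j [ 0.    0.6   1.54 -0.    1.    1.52] t 28.9
```

```bash
python3 -m crank '[{"translation":[0,0,-1],"dr":[0,0,0]},{"translation":[0,0,-2],"dr":[0,0,0]},{"translation":[0,0,-2.6],"dr":[0,0,0]},{"translation":[0,0,-2.6],"dr":[0,0,0]}]'
python3 go.py .5625 .1034 .087 -87
```

```text
t: 29.3
position: [0.5615, 0.1164, 0.0575]
tcp_rot: [0.0, 1.0, 0.026, 0.0]
wrist_force: [1.1, -0.3, -1.9]
finger_gap: 0.297
finger_force: 60.6
T [  1.  -13.   29.5] dr [ 0.  0. -0.] F [ 1.1 -0.3 -1.9] M [0.04 0.02 0.06] j [ 0.    0.6   1.54 -0.    0.99  1.52] t 29.3
```

```bash
python3 -m crank '[{"translation":[0,0,-0.8],"dr":[0,0,0]},{"translation":[0,0,-1.5],"dr":[0,0,0]},{"translation":[0,0,-1.5],"dr":[0,0,0]}]'
python3 go.py .5625 .1034 .087 -87
```

```text
t: 29.6
position: [0.5616, 0.1164, 0.0573]
tcp_rot: [0.0, 1.0, 0.026, 0.001]
wrist_force: [-5.3, -0.8, 9.6]
finger_gap: 0.294
finger_force: 62.2
T [  0.9 -13.   29.7] dr [ 0.   0.1 -0. ] F [-5.3 -0.8  9.6] M [-0.01  0.85  0.06] j [ 0.    0.6   1.54 -0.    0.99  1.52] t 29.6
```

The collar is seated (12 N at the predicted height). Open, then retreat upward.

```bash
python3 -m crank '[{"translation":[0,0,0],"dr":[0,0,0]},{"translation":[0,0,0.5],"dr":[0,0,0]},{"translation":[0,0,1],"dr":[0,0,0]},{"translation":[0,0,1],"dr":[0,0,0]},{"translation":[0,0,1],"dr":[0,0,0]},{"translation":[0,0,30],"dr":[0,0,0]},{"translation":[0,0,75],"dr":[0,0,0]},{"translation":[0,0,110],"dr":[0,0,0]},{"translation":[-60,-90,130],"dr":[0,0,0]},{"translation":[-120,-180,130],"dr":[0,0,0]},{"translation":[-120,-180,130],"dr":[0,0,0]},{"translation":[-120,-180,130],"dr":[0,0,0]},{"translation":[-120,-180,130],"dr":[0,0,0]},{"translation":[-120,-180,130],"dr":[0,0,0]}]' 1
python3 - <<'E'
from h import *
ims=[cams.camera("side"),cams.camera("top")]; out=[]
X=np.array([.5614,.1164,.06])
for c,a in zip(("side","top"),ims):
    u,v=proj(c,X); x,y=int(u)-35,int(v)-35; out.append(cv2.resize(a[y:y+70,x:x+70],(400,400),interpolation=cv2.INTER_CUBIC)); print(c,x,y,[(l,np.round(proj(c,X+[0,0,-.013])-[x,y],1)*400/70) for l in ["hole"]])
cv2.imwrite("pics/end.png",np.hstack(out)[:,:,::-1]); cv2.imwrite("pics/endfull.png",ims[0][:,:,::-1])
for l in ("tin","tub","driver"): print(l,[(d["uv"],round(d["conf"],2)) for d in finder.pinpoint("top",l)[:1]])
print([(np.round(d["uv"],1),round(d["conf"],2)) for d in finder.pinpoint("side","pin")],proj("side",[.5609,.116,.047]))
E
```

```text
t: 31.0
position: [0.4407, -0.0652, 0.1864]
tcp_rot: [0.0, 1.0, 0.025, 0.001]
wrist_force: [1.0, 0.5, -0.7]
finger_gap: 1.001
finger_force: 0.0
side 179 135 [('hole', array([205.14285714, 226.28571429]))]
top 146 183 [('hole', array([209.71428571, 204.        ]))]
tin [([378.4, 238.9], 0.63)]
tub [([287.1, 164.9], 0.92)]
driver [([190.1, 150.4], 0.84)]
[(array([236.8, 221.4]), 0.7), (array([270.1, 260.5]), 0.64), (array([217.9, 174.6]), 0.44), (array([279.3, 177. ]), 0.26)] [214.76599739 174.66556044]
```

View pics/end.png

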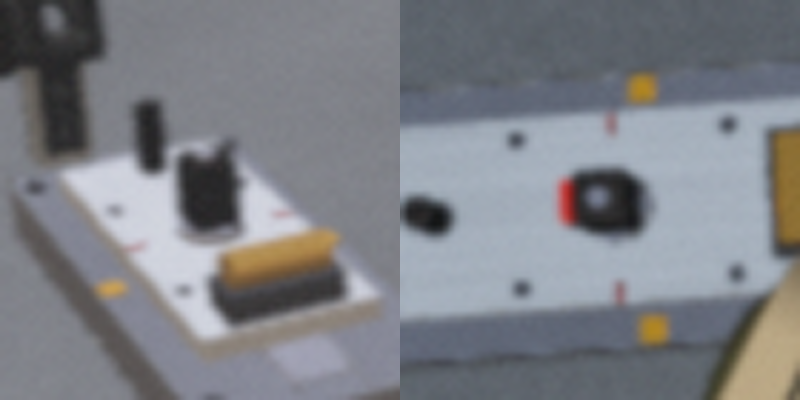

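The final crops show the pin upright with its collar on the pallet at side (210,232). The red button is sprung out at top (567,202), the ticks are about 13 mm past the marks, and the tin, tub and driver read where they were, to within the detector's scatter. Time to hand in.

```bash
python3 -c "
from h import *
print(order.hand_in())"
```

```text
the job is handed in; nothing more can be done
None
```

The job is handed in: I slid the pallet to the marks, pushed the pin home through the hidden hole about 13 mm past them (collar seated at about 12 N), and released it so the button sprang out; the balls under the strip can't be seen to confirm they locked.

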